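# Unlock and half-open the sloping reagent case

## Robot

A 6-joint arm with a two-finger parallel gripper is mounted at the origin on the work surface. World frame = base frame: x ahead of the robot, y to its left, z up, the work surface at z = 0. Lengths are in mm, angles in rad, forces in N, time in s.
With the tool pointing down it reaches from about 400 to 925 mm from the base axis. Payload 12.5 kg.
Tool frame: the origin (TCP) lies on the mounting face of the last link; the fingertips stand 190 mm ahead of it and the grasp point (between the pads) lies 171 mm ahead of it; x points along the fingers, y is the direction in which the jaws open and shut, and the axes are right-handed (so a half turn about x gives the same grasp; the last joint's range is limited). The gripper opens to 95 mm and grips with 3 to 60 N. Pads are 20 mm wide; open, the fingers measure 119 mm over their backs; the gripper's body (75 mm by 180 mm) begins 59 mm behind the grasp point.
Start: joints at [-1.212, 0.491, 1.559, -0, 1.092, -0.106], TCP at [280.171, -558.685, 404.761] pointing down, gripper open.
Joint ranges: [-3.1, 3.1], [-0.84, 2.19], [0.05, 2.79], [-1.13, 4.28], [0.06, 2.93], [-2.69, 2.69]. Speed limits (rad/s): [2.22, 2.22, 2.79, 3.14, 3.14, 3.14].

## Interface

Orientations are given as [roll, pitch, yaw] about the fixed x, y, z axes, in that order (R = Rz(yaw) Ry(pitch) Rx(roll)).
In Python, from cell import env, eyes gives the robot as it stands. The module is installed in compiled form; this text tells all that it offers.
- The arm moves only by the tool jog_arm, never from a script. Its argument "deltas" is one flat list of numbers, 7 for each row, row after row: the shift along the tool's x, y, z in mm, then the turn, a rotation vector about the tool's x, y, z in rad, then the opening, from 0 (shut) to 1 (fully open). A call has 1 to 10 rows; each row shifts and turns the pose as measured when the row begins, along the tool's axes as they then stand; what a row does not reach is not made up. A row lasts 1/8 s, in which the tool goes at most 62.5 mm and 10.7 degrees, less where a joint would pass 70% of its speed; a pose out of reach is approached as far as the arm can. A call is refused whole if a number of a shift passes 62.5 or a number of a turn 0.188, either way. A call with a gripper value outside its range is refused whole. The fingers move at their own pace and stop on an object; the grip force is fixed at half the most. Time passes only in rows, so rows that do not move let the fingers close. It gives the time, the measured TCP pose, the force and the opening at its end, in the units of the state.
- env.state(): the state, without advancing time (a new reading comes with each control period).
- eyes.read_camera(name): name is "scene" or "top"; returns a dict with "image" (384x512x3 uint8, red, green, blue), "fovy" (degrees; the focal length in pixels is half the picture's height over the tangent of half this angle, whatever the lens; pixels are square), "cx", "cy" (the principal point, pixels), "world_from_camera" (4x4, takes a point from camera to world coordinates). Camera axes: x right, y up, looking along -z (the intrinsics and any distortion apply to the point x, -y, -z); pixel columns grow to the right and rows downward; lengths in mm; the calibration is good to about 2 mm. A picture is of the moment at which its call begins. There is no depth.
- env.job_done(): hands the job in, once; it reports no verdict.
The state is a dict: "t": time; "joints": joint angles; "qvel": joint speeds; "tau": joint torques, N m; "eef_pos": TCP position; "tcp_rot": TCP orientation; "ft_force": force on the tool from outside, world axes, zero at the start; "moment": the same for the moment, N m; "opening": opening from 0.0 (shut) to 1.0 (fully open).
Only numpy, scipy, OpenCV 4.12 (cv2) and the standard library are available. Lean on these libraries where they do the work, as an engineer would, in place of code of your own. Each camera call takes 0.05 s, during which the arm holds its last target.

## Task

The sloping reagent case on the bench is shut and its transport lock is on. Slide the lock's upright thumb grip up the slope fully to its end stop; then lift the lid by its bar over the low lip at the lock end and slide it out towards that end until about half of the case is open. Leave the lid lying in its grooves, let go of everything, and do not disturb the glassware and other things standing around.

Things in the scene. Friction and masses are not known exactly. Their poses are not given: they have to be found in the camera images.
- case: White reagent case, fixed, 165 x 225 mm, 130 mm high. Origin at bench height under the middle of the shut lid; turned about z only. Axes: z up, y along the lid's slide to the lock end, x to the high side. Its face slopes 30 deg: in these axes up-slope is (0.866,0,0.5), its normal (-0.5,0,0.866). The lid's ledges pass through (0,0,80) mm. The end at y = -76 mm is closed; 15 vials inside.
- lip (a point): Middle of the top of the low lip at the lock end, (-3, 80, 85) mm in the case's axes. The lip is 6 mm higher than the ledges along the normal and 6 mm thick. The lid must rise more than 6 mm along the normal to pass over it towards the case's +y.
- rail (a point): Middle of the top of the upper side rail, (39.5, 0, 123.6) mm in the case's axes. Two such rails along y cover the lid's long edges; the clear gap between them is 96 mm across the slope. Their undersides are 14 mm, their tops 18 mm above the ledges along the normal, so the 5 mm lid can rise 9 mm in its grooves and no more.
- lid_bar (a point): Centre of the bar on the loose grey lid (110 x 150 x 5 mm, about 150 g). The bar stands along the face's normal: 95 mm long along the case's y, 16 mm thick across the slope, 42 mm high above the lid (centre 21 mm above it), midway along the lid. Shut: at (-15,0,102) mm in the case's axes. Grip it across its thickness with the tool along the normal. Its axes are the case's while the lid is shut.
- lock (a joint): Travel of the lock in m: 0 at the lower stop, 0.075 at the upper end stop (unlocked). It slides straight up the slope, with about 3 N of friction, and stays where it is left. Below about 0.065 its grip stands in the way of the lid.
- lock_grip (a point): Point on the axis of the lock's black upright thumb grip (20 x 20 mm, standing along the normal 48 mm above its deck), 16 mm below its top. At joint 0 it is at (-13,102,102.5) mm in the case's axes and it moves with the lock. The deck, at y = 83 to 135 mm, lies 6 mm below the ledges; its two end stops rise only 10 mm from it. Axes as the case's.
- beaker: Glass beaker, 70 mm across, 90 mm high, behind the case on its lock side; origin under its centre. Leave it.
- dish: White ceramic dish, 90 mm across, 30 mm high, in front of the case; origin under its centre. Leave it.
- jar: Amber jar, 54 mm across, 65 mm high, in front of the case; origin under its centre. Leave it.
- spatula: Steel spatula 190 mm long lying beside the closed end of the case; origin under its middle. Leave it.
- bottle: White bottle, 66 mm across, 160 mm high; origin under its centre. Leave it.
- flask: Conical flask, 80 mm across, 124 mm high; origin under its centre. Leave it.
- tray: White divided tray, 100 by 140 by 45 mm; origin under its centre. Leave it.

How it is judged (in metres and radians):
On the way, in this order (a step that is already met when the one before it is completed fails the run):
1. the lock is slid up to its end stop, the lid still shut (value of joint lock above 0.071 m and y of lid_bar in the frame of case below 0.02 m), for 0.2 s.
2. the lid is over the lip and slid out by at least a third (y of lid_bar in the frame of case above 0.05 m), for 0.2 s.
At the end, for the whole second after the job is handed in: The lock is within 6 mm of its upper end stop; the lid has been slid 50 to 110 mm out over the lip, still lies in its grooves on the case (bar within 20 mm of its sliding line sideways, between 12 mm below and 20 mm above its shut height, tipped less than 0.2 rad) (value of joint lock above 0.069 m and y of lid_bar in the frame of case between 0.05 and 0.11 m and x of lid_bar in the frame of case between -0.035 and 0.005 m and z of lid_bar in the frame of case between 0.09 and 0.122 m and angle between lid_bar's own z axis and vertical below 0.2 rad); the robot touches nothing.
It fails at once if the beaker, dish, jar, bottle, flask or tray is pushed more than 30 mm or tipped more than 0.4 rad, or the spatula is pushed more than 40 mm (distance of any of beaker, dish, jar, bottle, flask, tray from where it was at the start of the episode above 0.03 m or distance of spatula from where it was at the start of the episode above 0.04 m or angle between any of beaker, dish, jar, bottle, flask, tray's own z axis and vertical above 0.4 rad).
It also fails if it takes over 45 s, if anything falls off the work surface, if the arm or the gripper's body presses on something with over 40 N, if the wrist force passes 120 N, or if a joint passes its speed limit or range.

## Working session

There is one attempt and no reset: what is moved stays moved. The work goes in short steps, Python scripts to look and compute and a tool call to move; the robot and the scene stay as the last step left them, time stands still between calls to the robot, and variables do not carry over. Pictures are saved under pics/ and viewed, and the job is handed in when it is done.

Besides the shell and the picture viewer there is one more tool, called after ">>>" in YAML: its name, and indented under it one key for each argument. jog_arm: Moves the arm, as the interface text tells. Its arguments: {"type":"object","properties":{"deltas":{"type":"array","items":{"type":"number"}}},"required":["deltas"]}

```bash
mkdir -p pics; ls; python3 - <<'E'
from cell import env, eyes
import cv2
print(env.state())
for n in("scene","top"):
    c=eyes.read_camera(n)
    print(n,{k:v for k,v in c.items() if k!="image"})
    cv2.imwrite(f"pics/{n}0.png",cv2.resize(c["image"][:,:,::-1],(800,600),interpolation=cv2.INTER_CUBIC))
    cv2.imwrite(f"{n}_raw.png",c["image"][:,:,::-1])
E
```

```text
pics
{'t': 0.0, 'joints': array([-1.21158137e+00,  4.91539828e-01,  1.55946696e+00, -8.41492560e-06,
        1.09169845e+00, -1.05588023e-01]), 'qvel': array([ 7.76272166e-04,  4.89012354e-05, -1.05016652e-04,  6.51807663e-04,
        2.72370627e-04, -1.35654386e-04]), 'tau': array([-7.49904825e-05, -6.12643576e+01, -2.58180696e+01,  6.92777149e-02,
        4.81838908e-02, -9.21571291e-05]), 'eef_pos': array([ 280.16564548, -558.64048988,  404.16786086]), 'tcp_rot': array([-1.66967649,  1.56968372,  1.93672303]), 'ft_force': array([-0.33687835,  0.38577413,  0.12733044]), 'moment': array([ 0.01864238, -0.03196804,  0.0382524 ]), 'opening': 1.0039962691642832}
scene {'fovy': 55.822211915467236, 'cx': 256.81808104698155, 'cy': 187.99010770915788, 'world_from_camera': array([[-9.44887962e-02, -5.97314937e-01,  7.96421204e-01,
         1.50027643e+03],
       [ 9.95444744e-01, -6.69049794e-02,  6.79226417e-02,
         6.44366100e+01],
       [ 1.27133358e-02,  7.99211230e-01,  6.00915785e-01,
         8.14650591e+02],
       [ 0.00000000e+00,  0.00000000e+00,  0.00000000e+00,
         1.00000000e+00]])}
top {'fovy': 46.32860002982054, 'cx': 257.01864354698455, 'cy': 196.2245551427283, 'world_from_camera': array([[-1.21181678e-02,  9.94480907e-01, -1.04215528e-01,
         3.70591926e+02],
       [-9.99833931e-01, -1.06323624e-02,  1.48008071e-02,
        -8.93674697e+00],
       [ 1.36110628e-02,  1.04377579e-01,  9.94444599e-01,
         1.51495839e+03],
       [ 0.00000000e+00,  0.00000000e+00,  0.00000000e+00,
         1.00000000e+00]])}
```

```bash
ls pics
```

```text
scene0.png
top0.png
```

View pics/scene0.png

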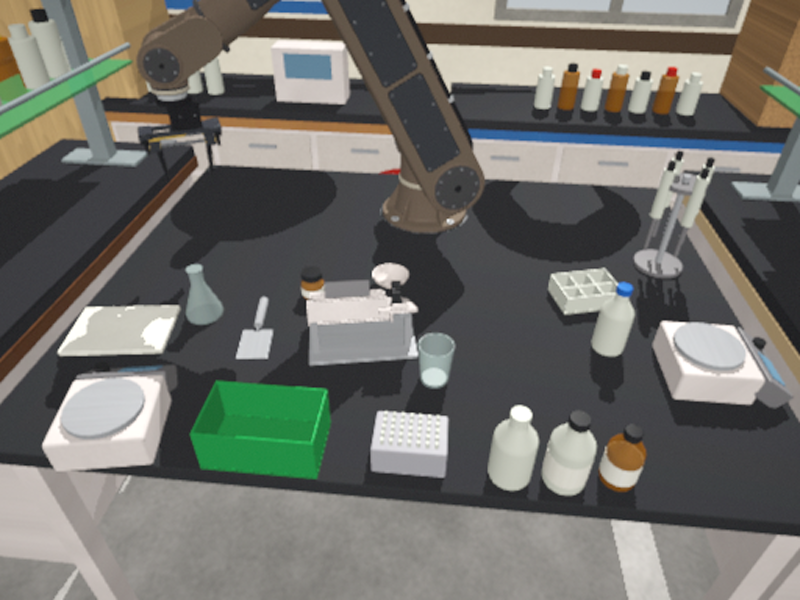

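View pics/top0.png

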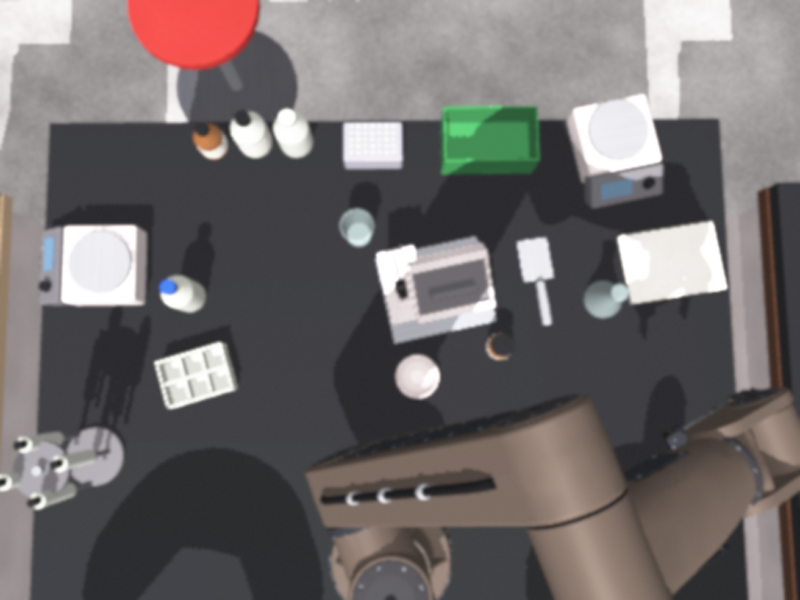

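```bash
python3 - <<'E'
import cv2
a=cv2.imread("top_raw.png")[140:230,210:330]; cv2.imwrite("pics/topc.png",cv2.resize(a,(792,594),interpolation=cv2.INTER_CUBIC))
a=cv2.imread("scene_raw.png")[160:240,185:295]; cv2.imwrite("pics/scenec.png",cv2.resize(a,(770,560),interpolation=cv2.INTER_CUBIC))
E
```

```text
(no output)
```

View pics/topc.png

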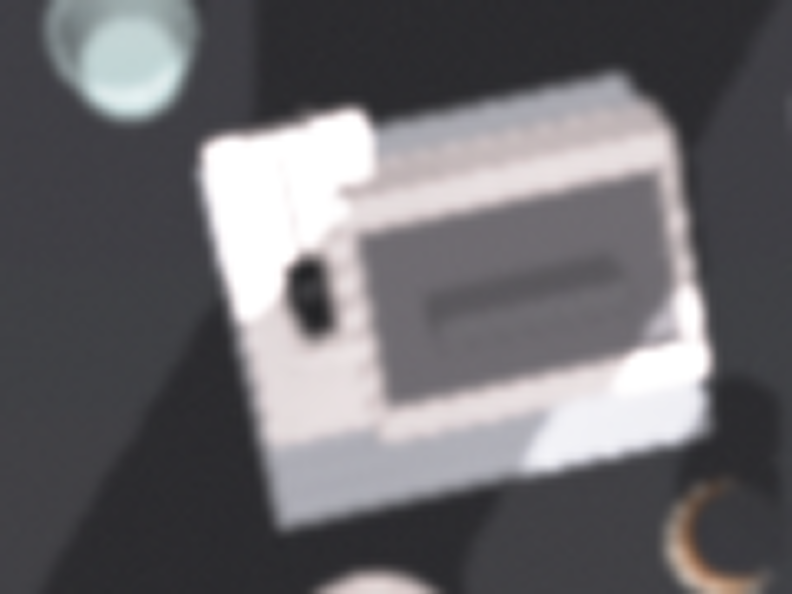

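View pics/scenec.png

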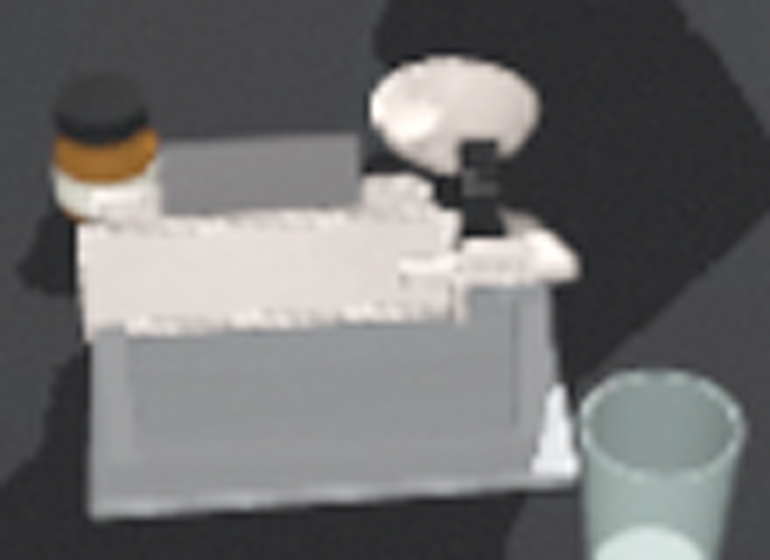

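```bash
cat > h.py <<'E'
import numpy as np, cv2
from scipy.spatial.transform import Rotation as R
S=np.array([.8660254,0,.5]);N=np.array([-.5,0,.8660254]);Y=np.array([0,1.,0])
def un(u,y,n): return np.array([0,0,80.])+u*S+y*Y+n*N
def C2W(p,pose):
    x,y,a=pose; p=np.atleast_2d(p).astype(float)
    c,s=np.cos(a),np.sin(a)
    return np.stack([x+c*p[:,0]-s*p[:,1],y+s*p[:,0]+c*p[:,1],p[:,2]],1)
def proj(P,c):
    T=np.linalg.inv(c["world_from_camera"]); q=P@T[:3,:3].T+T[:3,3]
    f=192/np.tan(np.radians(c["fovy"])/2)
    return np.stack([c["cx"]+f*q[:,0]/-q[:,2],c["cy"]-f*q[:,1]/-q[:,2]],1)
def box(u0,u1,y0,y1,n0,n1):
    P=[un(u,y,n) for u in(u0,u1) for y in(y0,y1) for n in(n0,n1)]
    E=[(0,1),(2,3),(4,5),(6,7),(0,2),(1,3),(4,6),(5,7),(0,4),(1,5),(2,6),(3,7)]
    return [(P[a],P[b]) for a,b in E]
def model(lock=0,ly=0,ln=0):
    M={}
    M['grip']=box(lock-10,lock+10,92,112,-6,42)
    M['bar']=box(-10,6,ly-47.5,ly+47.5,5+ln,47+ln)
    M['railU']=box(48,64,-76,83,14,18); M['railL']=box(-64,-48,-76,83,14,18)
    c=[np.array(q,float) for q in[(-82.5,-90,0),(82.5,-90,0),(82.5,135,0),(-82.5,135,0)]]
    M['base']=[(c[i],c[(i+1)%4]) for i in range(4)]
    return M
COL=dict(grip=(0,255,0),bar=(0,255,255),railU=(255,0,0),railL=(255,0,255),base=(0,0,255))
def overlay(c,pose,x0,x1,y0,y1,k,out,M):
    im=np.ascontiguousarray(cv2.resize(c["image"][y0:y1,x0:x1,::-1],None,fx=k,fy=k,interpolation=cv2.INTER_CUBIC))
    for n,L in M.items():
        for a,b in L:
            p=proj(C2W(np.array([a,b]),pose),c); p=((p-[x0,y0]+.5)*k).astype(int)
            cv2.line(im,tuple(map(int,p[0])),tuple(map(int,p[1])),COL[n],1,cv2.LINE_AA)
    cv2.imwrite(out,im)
E
cat > fit.py <<'E'
from h import *
from cell import eyes
from scipy.optimize import least_squares
T=eyes.read_camera("top");Sc=eyes.read_camera("scene")
import pickle;pickle.dump((T,Sc),open("cams.pkl","wb"))
# observed (crop px)
t=lambda x,y:np.array([x/6.6+210-.5,y/6.6+140-.5]); s=lambda x,y:np.array([x/7+185-.5,y/7+160-.5])
obs=[(T,(-82.5,135,0),t(280,527)),(T,(-82.5,-90,0),t(707,435)),
(T,un(48,77,18),t(357,235)),(T,un(48,-76,18),t(658,173)),
(Sc,(82.5,135,0),s(575,478)),(Sc,(82.5,-90,0),s(92,517)),
(Sc,un(0,102,42),s(478,150))]
f=lambda p:np.concatenate([proj(C2W(q,p),c)[0]-o for c,q,o in obs])
r=least_squares(f,[470,-70,.15],x_scale=[10,10,.1],loss='soft_l1')
print(r.x,r.fun.reshape(-1,2).round(1))
overlay(T,r.x,210,330,140,230,6.6,"pics/ov_t.png",model())
overlay(Sc,r.x,185,295,160,240,7,"pics/ov_s.png",model())
E
python3 fit.py
```

```text
[ 5.65647895e+02 -1.27914577e+02  2.02869708e-01] [[-0.3 -1.9]
 [-0.3 -2.1]
 [-1.7  0.4]
 [ 0.1 -0.3]
 [-0.8 -2.8]
 [-0.8 -3.9]
 [ 0.1 -2.3]]
```

View pics/ov_t.png

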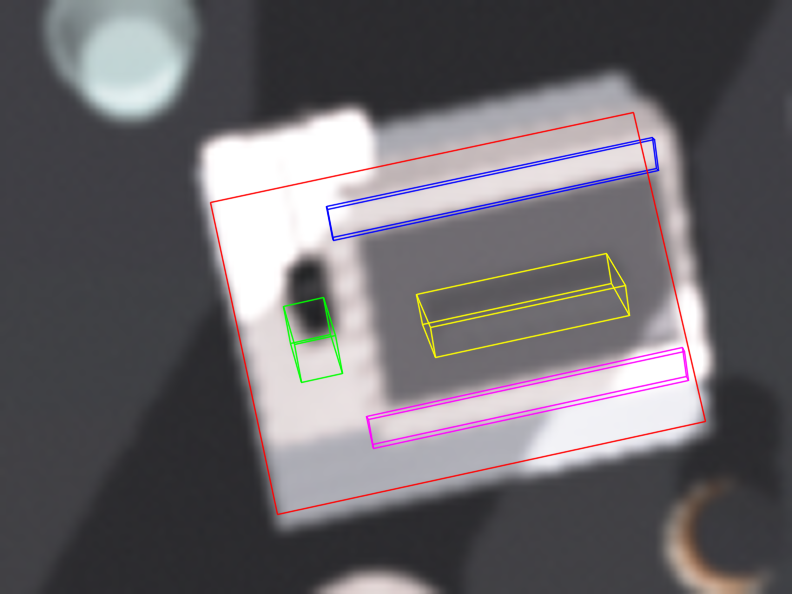

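View pics/ov_s.png

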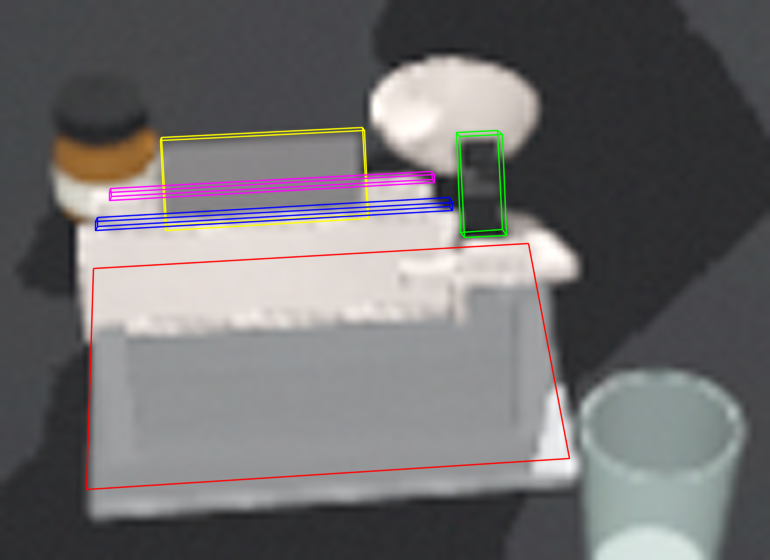

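```bash
python3 - <<'E'
import cv2,numpy as np
def g(a):
    a=a.astype(float)/255; return (np.clip(a,0,1)**.5*255).astype('uint8')
a=cv2.imread("top_raw.png")[165:215,240:300]; A=cv2.resize(g(a),(720,600),interpolation=cv2.INTER_CUBIC)
cv2.imwrite("pics/t2.png",A)
a=cv2.imread("scene_raw.png")[165:215,230:280]; A=cv2.resize(g(a),(600,600),interpolation=cv2.INTER_CUBIC)
cv2.imwrite("pics/s2.png",A)
E
```

```text
(no output)
```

View pics/t2.png

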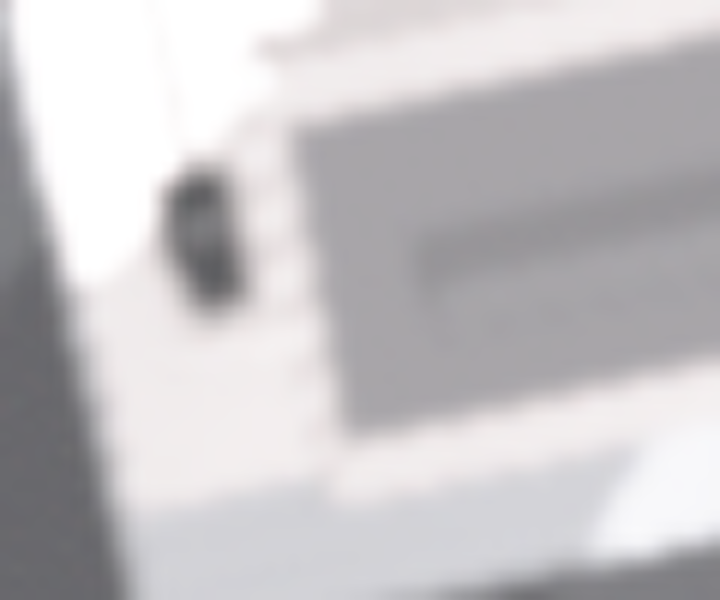

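View pics/s2.png

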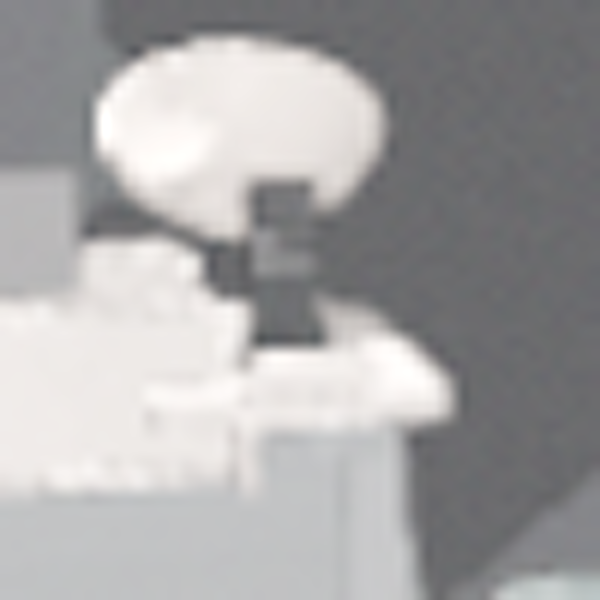

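```bash
cat > fit2.py <<'E'
from h import *
import pickle
from scipy.optimize import least_squares
T,Sc=pickle.load(open("cams.pkl","rb"))
t=lambda x,y:np.array([x/6.6+210-.5,y/6.6+140-.5]); s=lambda x,y:np.array([x/7+185-.5,y/7+160-.5])
t2=lambda x,y:np.array([x/12+240-.5,y/12+165-.5]); s2=lambda x,y:np.array([x/12+230-.5,y/12+165-.5])
# line obs: (cam, A, B, px)
L=[(T,un(48,77,18),un(48,-76,18),t(400,226)),(T,un(48,77,18),un(48,-76,18),t(640,176)),
(T,un(-48,77,18),un(-48,-76,18),t(400,402)),(T,un(-48,77,18),un(-48,-76,18),t(610,362)),
(T,un(-40,77,6),un(40,77,6),t2(310,180)),(T,un(-40,77,6),un(40,77,6),t2(340,390)),
(T,un(-60,135,-6),un(60,135,-6),t(205,170)),(T,un(-60,135,-6),un(60,135,-6),t(262,420)),
(T,un(6,-47,47),un(6,47,47),t(520,308)),
(T,un(6,-47,5),un(6,47,5),t(520,275)),
(Sc,un(-10,-47,47),un(-10,47,47),s(260,137)),
(Sc,un(6,-47.5,5),un(6,-47.5,47),s(160,170)),
(Sc,un(6,47.5,5),un(6,47.5,47),s(361,170)),
# grip sides scene
(Sc,'g',(10,92),s2(250,330)),(Sc,'g',(10,112),s2(322,330)),
]
def res(p):
    pose=p[:3];out=[]
    for c,A,B,o in L:
        if isinstance(A,str):
            u,y=B; A,B=un(p[3]+u,y,-6),un(p[3]+u,y,42)
        a,b=proj(C2W(np.array([A,B]),pose),c); d=(b-a)/np.linalg.norm(b-a)
        out.append(d[0]*(o-a)[1]-d[1]*(o-a)[0])
    for o,q,c in[(s2(285,185),(0,102,42),Sc),(t2(205,170),(10,102,-6),T)]:
        e=proj(C2W(un(p[3]+q[0],q[1],q[2]),pose),c)[0]-o; out+=[e[1]]
    return np.array(out)
r=least_squares(res,[566,-128,.2,10],x_scale=[10,10,.1,10],loss='soft_l1')
print(r.x,r.fun.round(1))
p=r.x[:3]
np.save("pose.npy",r.x)
overlay(T,p,210,330,140,230,6.6,"pics/ov_t2.png",model(r.x[3]))
overlay(Sc,p,185,295,160,240,7,"pics/ov_s2.png",model(r.x[3]))
E
python3 fit2.py
```

```text
[ 5.67199318e+02 -1.30651229e+02  1.95690462e-01  2.09794081e+01] [ 0.4  0.3 -1.1 -0.5  1.9  1.2 -1.4 -0.4 -0.3 -0.7  0.5  0.6  0.1  0.
 -0.1 -0.4 -0. ]
```

View pics/ov_t2.png

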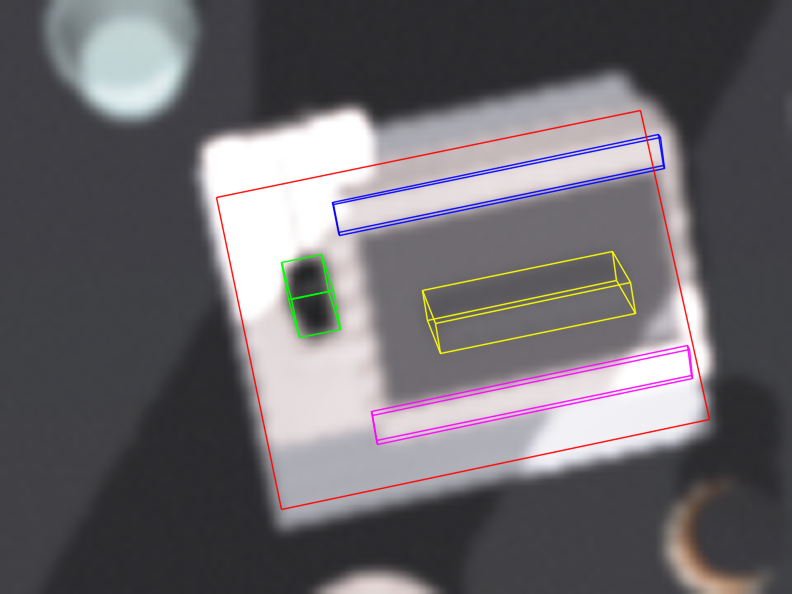

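View pics/ov_s2.png

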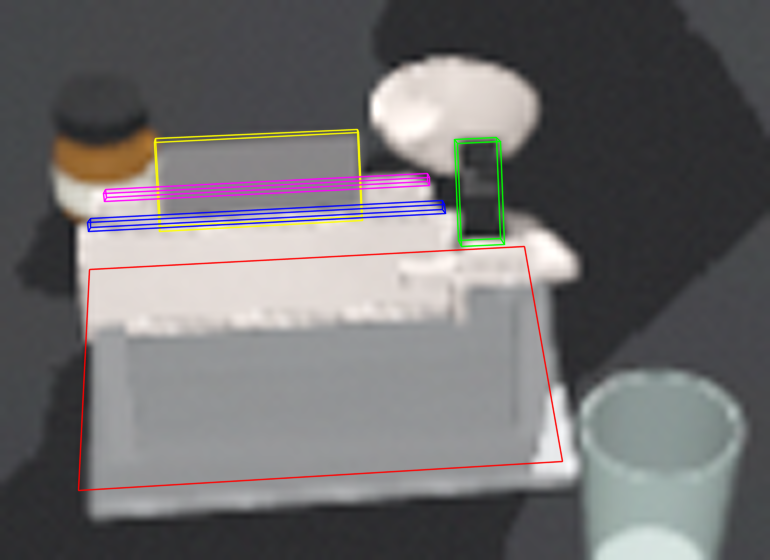

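```bash
cat > plan.py <<'E'
from h import *
from cell import env
import sys
def target(u,y,n,flip,pose,yaw=None):
    g=C2W(un(u,y,n),pose)[0]; z=R.from_euler('z',pose[2])
    d=z.apply(-N); ty=z.apply(S)*(1 if not flip else -1); tz=np.cross(d,ty)
    Rm=np.stack([d,ty,tz],1); return g-171*d,R.from_matrix(Rm)
def cur():
    s=env.state(); return s,s["eef_pos"],R.from_euler('xyz',s["tcp_rot"])
def delta(u,y,n,flip=0):
    pose=np.load("pose.npy")[:3]; s,p,r=cur(); tp,tr=target(u,y,n,flip,pose)
    return r.inv().apply(tp-p),(r.inv()*tr).as_rotvec(),tp,p
def report():
    pose=np.load("pose.npy")[:3]; s,p,r=cur(); g=p+171*r.apply([1,0,0])
    z=R.from_euler('z',pose[2]); q=z.inv().apply(g-[pose[0],pose[1],0])-[0,0,80]
    print("grasp u,y,n",(q@S).round(1),q[1].round(1),(q@N).round(1),"F case u,y,n",[float((z.inv().apply(s["ft_force"])@a).round(1)) for a in(S,Y,N)],"open",round(float(s["opening"]),3),"t",round(float(s["t"]),2))
if __name__=="__main__":
    report()
    a=[float(x) for x in sys.argv[1:4]]
    for f in(0,1):
        sh,ro,tp,p=delta(*a,f); print(f,"shift",sh.round(1),np.linalg.norm(sh).round(0),"rot",ro.round(3),np.linalg.norm(ro).round(2),"tcp",tp.round(0))
E
python3 plan.py 21 102 80; python3 -c "
from cell import env
from h import *
print(R.from_euler('xyz',env.state()['tcp_rot']).as_matrix().round(2))"
```

```text
grasp u,y,n -239.2 -363.9 315.3 F case u,y,n [0.2, 0.6, -0.3] open 1.002 t 0.2
0 shift [  96.8 -380.8 -372.1] 541.0 rot [-1.27   0.34   0.447] 1.39 tcp [442. -51. 308.]
1 shift [  96.8 -380.8 -372.1] 541.0 rot [ 1.792  0.481 -0.365] 1.89 tcp [442. -51. 308.]
[[-0.    0.45 -0.89]
 [ 0.   -0.89 -0.45]
 [-1.   -0.   -0.  ]]
```

```bash
cat >> plan.py <<'E'
    if len(sys.argv)>4:
        k=int(sys.argv[4]); sh,ro,tp,p=delta(*a,0); r=cur()[2]; 
        for i in range(k):
            ri=r*R.from_rotvec(ro*i/k); print(((ri.inv().apply(tp-p))/k).round(0).astype(int).tolist(),(ro/k).round(3).tolist())
E
python3 plan.py 21 102 140 10
```

```text
grasp u,y,n -239.2 -363.9 315.3 F case u,y,n [0.2, 0.6, -0.3] open 1.002 t 0.2
0 shift [  44.8 -388.8 -343.2] 521.0 rot [-1.27   0.34   0.447] 1.39 tcp [413. -57. 360.]
1 shift [  44.8 -388.8 -343.2] 521.0 rot [ 1.792  0.481 -0.365] 1.89 tcp [413. -57. 360.]
[4, -39, -34] [-0.127, 0.034, 0.045]
[4, -34, -39] [-0.127, 0.034, 0.045]
[4, -29, -43] [-0.127, 0.034, 0.045]
[4, -24, -46] [-0.127, 0.034, 0.045]
[5, -18, -49] [-0.127, 0.034, 0.045]
[6, -12, -50] [-0.127, 0.034, 0.045]
[7, -6, -51] [-0.127, 0.034, 0.045]
[9, 0, -51] [-0.127, 0.034, 0.045]
[11, 6, -51] [-0.127, 0.034, 0.045]
[13, 12, -49] [-0.127, 0.034, 0.045]
```

>>> jog_arm:
  deltas: [4,-39,-34,-0.127,0.034,0.045,0.5,4,-34,-39,-0.127,0.034,0.045,0.5,4,-29,-43,-0.127,0.034,0.045,0.5,4,-24,-46,-0.127,0.034,0.045,0.5,5,-18,-49,-0.127,0.034,0.045,0.5]

```text
t: 0.82
eef_pos: [346.2, -303.1, 381.2]
tcp_rot: [1.887, 1.286, -0.136]
ft_force: [1.0, -0.6, -0.0]
opening: 0.535
```

```bash
python3 plan.py 21 102 140 8
```

```text
grasp u,y,n -109.0 -141.8 221.2 F case u,y,n [0.8, -0.8, -0.5] open 0.535 t 0.82
0 shift [  29.6  -54.5 -247.9] 256.0 rot [-0.62   0.168  0.216] 0.68 tcp [413. -57. 360.]
1 shift [  29.6  -54.5 -247.9] 256.0 rot [ 2.498  0.281 -0.219] 2.52 tcp [413. -57. 360.]
[4, -7, -31] [-0.077, 0.021, 0.027]
[4, -5, -31] [-0.077, 0.021, 0.027]
[5, -2, -32] [-0.077, 0.021, 0.027]
[5, 0, -31] [-0.077, 0.021, 0.027]
[6, 2, -31] [-0.077, 0.021, 0.027]
[7, 5, -31] [-0.077, 0.021, 0.027]
[8, 7, -30] [-0.077, 0.021, 0.027]
[8, 9, -29] [-0.077, 0.021, 0.027]
```

Tracking is good.

>>> jog_arm:
  deltas: [4,-7,-31,-0.077,0.021,0.027,0.5,4,-5,-31,-0.077,0.021,0.027,0.5,5,-2,-32,-0.077,0.021,0.027,0.5,5,0,-31,-0.077,0.021,0.027,0.5,6,2,-31,-0.077,0.021,0.027,0.5,7,5,-31,-0.077,0.021,0.027,0.5,8,7,-30,-0.077,0.021,0.027,0.5,8,9,-29,-0.077,0.021,0.027,0.5]

```text
t: 1.82
eef_pos: [411.1, -47.9, 359.7]
tcp_rot: [1.56, 1.039, 0.204]
ft_force: [1.3, 0.2, 0.5]
opening: 0.497
```

```bash
python3 plan.py 21 102 85
```

```text
grasp u,y,n 22.5 112.3 139.8 F case u,y,n [1.4, -0.1, -0.2] open 0.497 t 1.82
0 shift [54.7 -0.8  9.7] 56.0 rot [ 0.018 -0.004 -0.008] 0.02 tcp [440. -52. 312.]
1 shift [54.7 -0.8  9.7] 56.0 rot [-3.123  0.013 -0.007] 3.12 tcp [440. -52. 312.]
```

>>> jog_arm:
  deltas: [27,0,5,0.009,-0.002,-0.004,0.5,27,0,5,0.009,-0.002,-0.004,0.5,0,0,0,0,0,0,0.5]

```text
t: 2.2
eef_pos: [440.7, -50.0, 312.5]
tcp_rot: [1.569, 1.046, 0.199]
ft_force: [-0.0, 0.4, 0.5]
opening: 0.505
```

```bash
python3 plan.py 21 102 85; cat > look.py <<'E'
from h import *
from cell import eyes
import sys
tag=sys.argv[1]; lock,ly,ln=map(float,sys.argv[2:5])
p=np.load("pose.npy")[:3]
overlay(eyes.read_camera("top"),p,210,310,140,215,7,f"pics/{tag}_t.png",model(lock,ly,ln) if len(sys.argv)<6 else {})
overlay(eyes.read_camera("scene"),p,185,295,140,220,7,f"pics/{tag}_s.png",model(lock,ly,ln) if len(sys.argv)<6 else {})
E
python3 look.py a 21 0 0 x
```

```text
grasp u,y,n 22.5 104.0 84.5 F case u,y,n [0.3, 0.4, 0.4] open 0.505 t 2.2
0 shift [-0.5 -1.3  1.7] 2.0 rot [ 0.005 -0.002 -0.001] 0.01 tcp [440. -52. 312.]
1 shift [-0.5 -1.3  1.7] 2.0 rot [-3.137e+00  1.000e-03 -3.000e-03] 3.14 tcp [440. -52. 312.]
```

View pics/a_t.png

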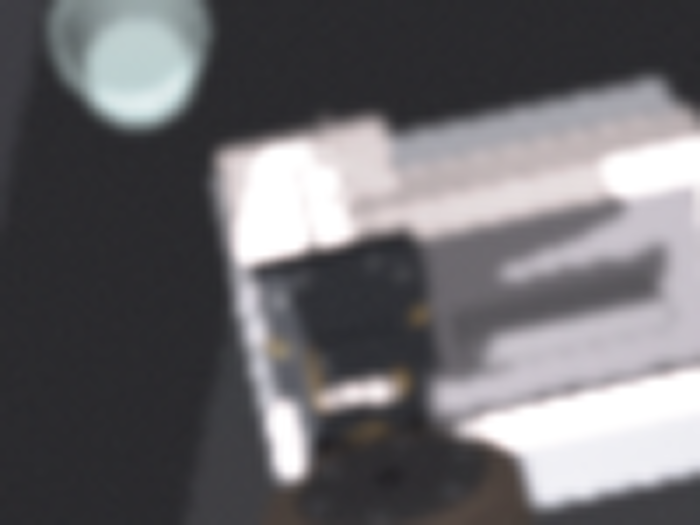

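View pics/a_s.png

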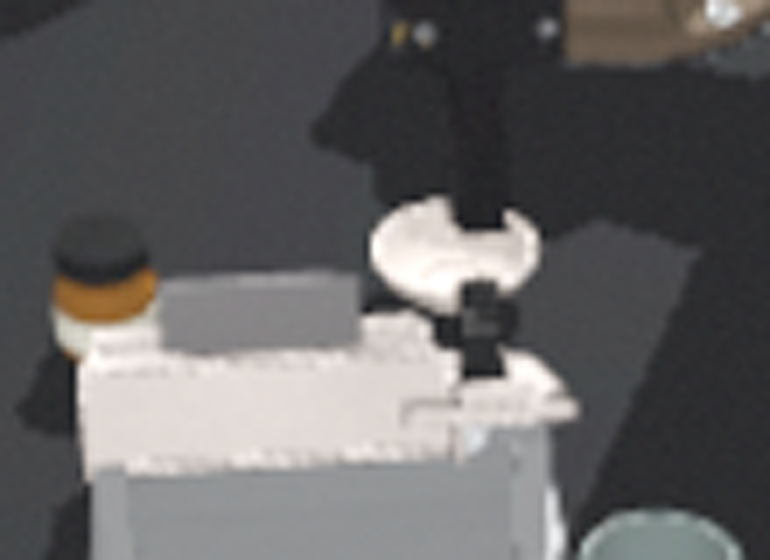

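>>> jog_arm:
  deltas: [15,-1,1,0.005,-0.002,0,0.5,15,0,1,0,0,0,0.5,15,0,0,0,0,0,0.5,11,0,0,0,0,0,0.5,0,0,0,0,0,0,0.5]

```text
t: 2.92
eef_pos: [466.4, -47.2, 269.3]
tcp_rot: [1.563, 1.036, 0.189]
ft_force: [0.3, 0.0, 0.3]
opening: 0.502
```

```bash
python3 plan.py 21 102 28;python3 look.py b 21 0 0 x
```

```text
grasp u,y,n 25.0 100.8 34.3 F case u,y,n [0.4, -0.1, 0.1] open 0.502 t 2.92
0 shift [ 6.3 -2.1 -0.6] 7.0 rot [ 0.001  0.004 -0.011] 0.01 tcp [468. -46. 263.]
1 shift [ 6.3 -2.1 -0.6] 7.0 rot [-3.14   0.018  0.006] 3.14 tcp [468. -46. 263.]
```

View pics/b_s.png

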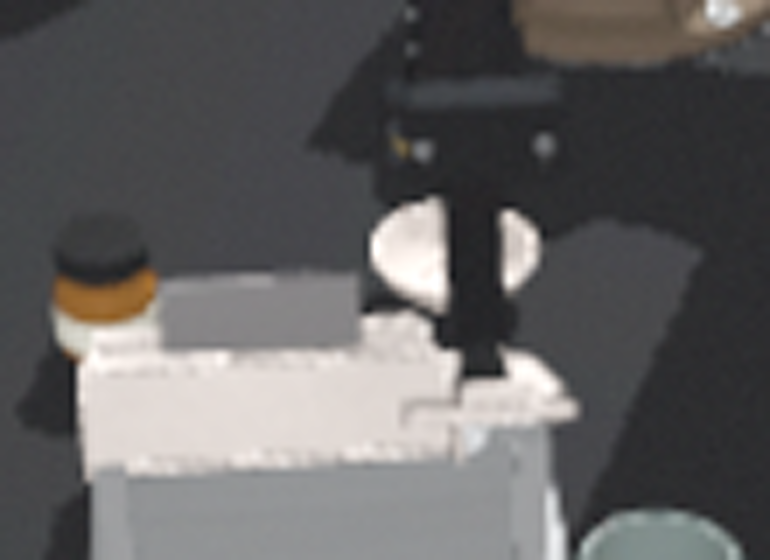

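>>> jog_arm:
  deltas: [6,-2,0,0,0.004,-0.01,0.5,0,0,0,0,0,0,0.15,0,0,0,0,0,0,0.15,0,0,0,0,0,0,0.15,0,0,0,0,0,0,0.15,0,0,0,0,0,0,0.15]

```text
t: 3.78
eef_pos: [466.9, -47.1, 264.2]
tcp_rot: [1.567, 1.046, 0.195]
ft_force: [0.4, -0.1, -0.1]
opening: 0.209
```

```bash
python3 plan.py 96 102 28;python3 look.py c 21 0 0 x
```

```text
grasp u,y,n 21.3 101.4 29.6 F case u,y,n [0.3, -0.2, -0.3] open 0.209 t 3.77
0 shift [ 1.7 75.  -0.3] 75.0 rot [ 0.003  0.    -0.002] 0.0 tcp [531. -34. 300.]
1 shift [ 1.7 75.  -0.3] 75.0 rot [-3.139e+00  3.000e-03  1.000e-03] 3.14 tcp [531. -34. 300.]
```

View pics/c_s.png

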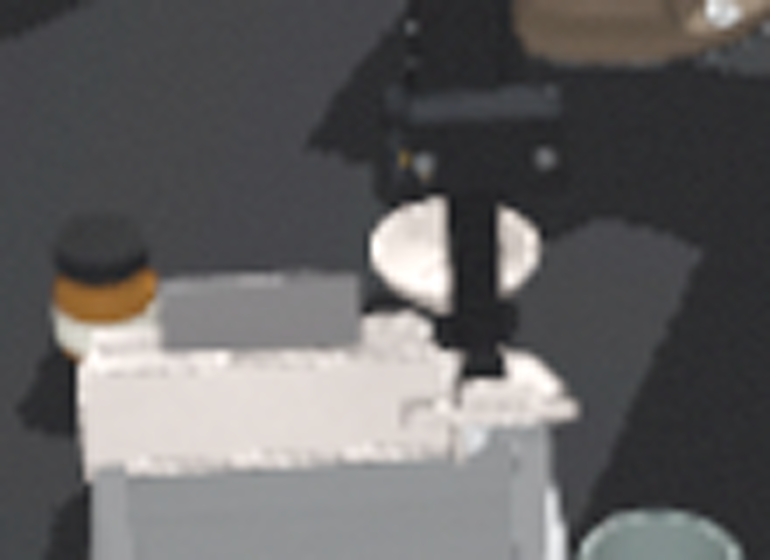

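>>> jog_arm:
  deltas: [0,8,0,0,0,0,0.15,0,8,0,0,0,0,0.15,0,8,0,0,0,0,0.15,0,8,0,0,0,0,0.15,0,8,0,0,0,0,0.15]

```text
t: 4.5
eef_pos: [500.5, -40.1, 284.0]
tcp_rot: [1.568, 1.049, 0.196]
ft_force: [-2.6, -0.3, -1.9]
opening: 0.209
```

```bash
python3 plan.py 76 102 28
```

```text
grasp u,y,n 60.3 101.8 29.6 F case u,y,n [-3.2, 0.2, -0.3] open 0.209 t 4.5
0 shift [ 1.5 15.4 -0.1] 15.0 rot [0.002 0.    0.002] 0.0 tcp [514. -37. 290.]
1 shift [ 1.5 15.4 -0.1] 15.0 rot [-3.139e+00 -3.000e-03  0.000e+00] 3.14 tcp [514. -37. 290.]
```

>>> jog_arm:
  deltas: [0,8,0,0,0,0,0.15,0,4,0,0,0,0,0.15,0,2,0,0,0,0,0.15]

```text
t: 4.88
eef_pos: [512.4, -37.5, 291.0]
tcp_rot: [1.568, 1.05, 0.196]
ft_force: [-10.5, -5.8, -4.4]
opening: 0.208
```

```bash
python3 plan.py 76 102 28
```

```text
grasp u,y,n 74.1 102.0 29.5 F case u,y,n [-12.1, -3.7, 1.9] open 0.208 t 4.88
0 shift [1.5 1.4 0. ] 2.0 rot [ 0.003 -0.     0.003] 0.0 tcp [514. -37. 290.]
1 shift [1.5 1.4 0. ] 2.0 rot [-3.139 -0.005 -0.   ] 3.14 tcp [514. -37. 290.]
```

>>> jog_arm:
  deltas: [0,1.5,0,0,0,0,0.15,0,1,0,0,0,0,0.15,0,0,0,0,0,0,0.15]

```text
t: 5.25
eef_pos: [512.8, -37.5, 291.2]
tcp_rot: [1.569, 1.054, 0.196]
ft_force: [0.7, 0.9, -0.7]
opening: 0.206
```

```bash
python3 plan.py 76 102 28
```

```text
grasp u,y,n 73.9 102.0 29.5 F case u,y,n [0.4, 0.8, -1.0] open 0.206 t 5.25
0 shift [ 1.5  0.9 -0. ] 2.0 rot [ 0.002 -0.     0.007] 0.01 tcp [514. -37. 290.]
1 shift [ 1.5  0.9 -0. ] 2.0 rot [-3.14  -0.011 -0.   ] 3.14 tcp [514. -37. 290.]
```

>>> jog_arm:
  deltas: [0,2.5,0,0,0,0,0.15]

```text
t: 5.38
eef_pos: [513.7, -37.3, 291.5]
tcp_rot: [1.571, 1.057, 0.197]
ft_force: [-19.6, -10.9, -5.9]
opening: 0.211
```

```bash
python3 plan.py 76 102 28; python3 look.py d 75 0 0
```

```text
grasp u,y,n 74.3 102.1 29.3 F case u,y,n [-21.4, -6.9, 5.5] open 0.211 t 5.38
0 shift [ 1.3 -0.   0. ] 1.0 rot [ 0.001 -0.001  0.01 ] 0.01 tcp [514. -37. 290.]
1 shift [ 1.3 -0.   0. ] 1.0 rot [-3.14e+00 -1.60e-02 -1.00e-03] 3.14 tcp [514. -37. 290.]
```

View pics/d_s.png

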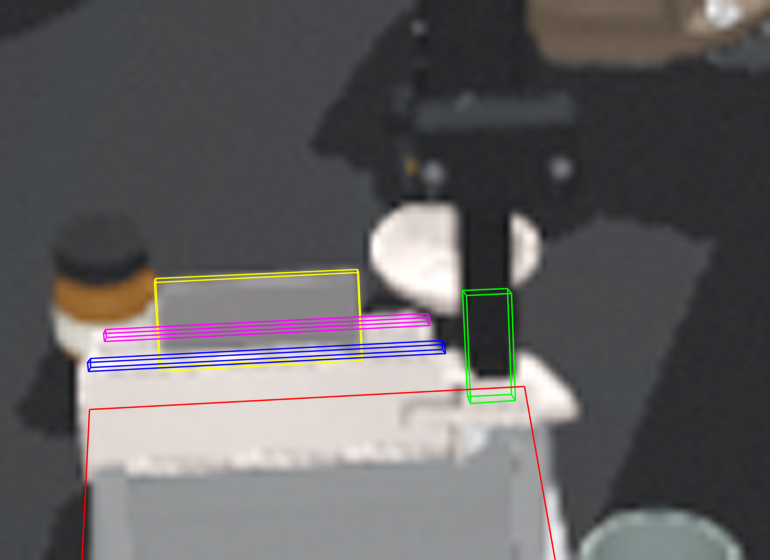

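>>> jog_arm:
  deltas: [0,0,0,0,0,0,0.5,0,0,0,0,0,0,0.5,0,0,0,0,0,0,0.5,-20,0,0,0,0,0,0.5,-25,0,0,0,0,0,0.5,-25,0,0,0,0,0,0.5]

```text
t: 6.22
eef_pos: [480.2, -44.0, 353.0]
tcp_rot: [1.575, 1.059, 0.201]
ft_force: [0.0, 0.2, 0.8]
opening: 0.497
```

```bash
python3 plan.py -2 0 95; python3 look.py e 75 0 0
```

```text
grasp u,y,n 75.1 102.4 99.7 F case u,y,n [0.4, 0.2, 0.7] open 0.497 t 6.22
0 shift [  5.4 -79.1 102. ] 129.0 rot [-0.    -0.002  0.012] 0.01 tcp [ 435. -157.  309.]
1 shift [  5.4 -79.1 102. ] 129.0 rot [3.141 0.019 0.004] 3.14 tcp [ 435. -157.  309.]
```

View pics/e_s.png

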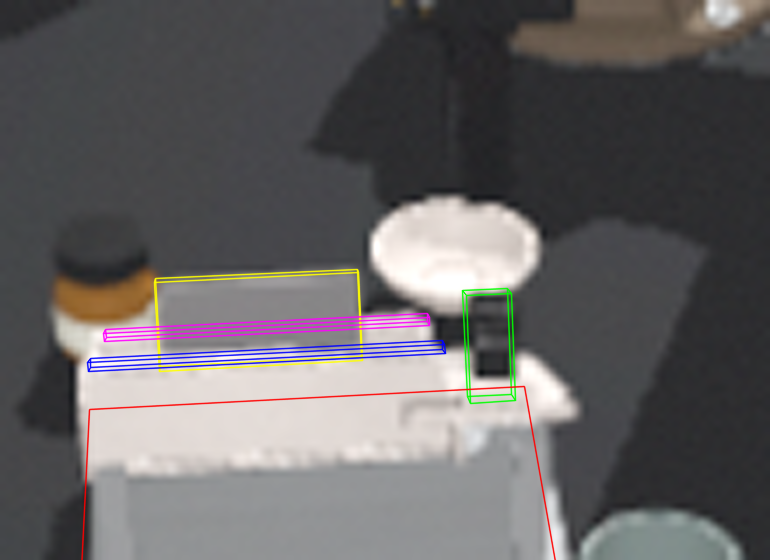

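View pics/e_t.png

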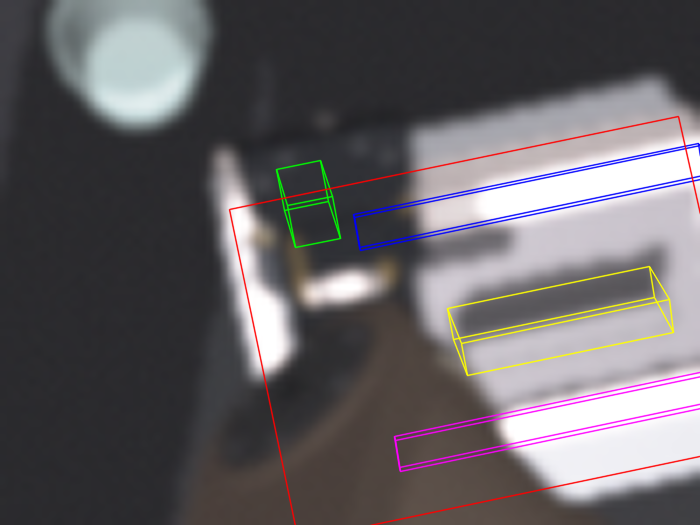

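>>> jog_arm:
  deltas: [1,-16,21,0,0,0.003,0.5,1,-16,21,0,0,0.003,0.5,1,-16,20,0,0,0.003,0.5,1,-16,20,0,0,0.003,0.5,0,-16,20,0,0,0,0.5,0,0,0,0,0,0,0.5]

```text
t: 7.08
eef_pos: [434.6, -160.2, 307.4]
tcp_rot: [1.57, 1.042, 0.196]
ft_force: [-0.1, -0.1, -0.1]
opening: 0.499
```

```bash
python3 plan.py -2 0 27; python3 look.py f 75 0 0
```

```text
grasp u,y,n -3.1 -3.2 93.8 F case u,y,n [-0.1, -0.1, -0.0] open 0.499 t 7.08
0 shift [66.8  1.6 -3.2] 67.0 rot [ 0.001 -0.    -0.005] 0.01 tcp [ 468. -150.  250.]
1 shift [66.8  1.6 -3.2] 67.0 rot [-3.141  0.008 -0.   ] 3.14 tcp [ 468. -150.  250.]
```

View pics/f_s.png

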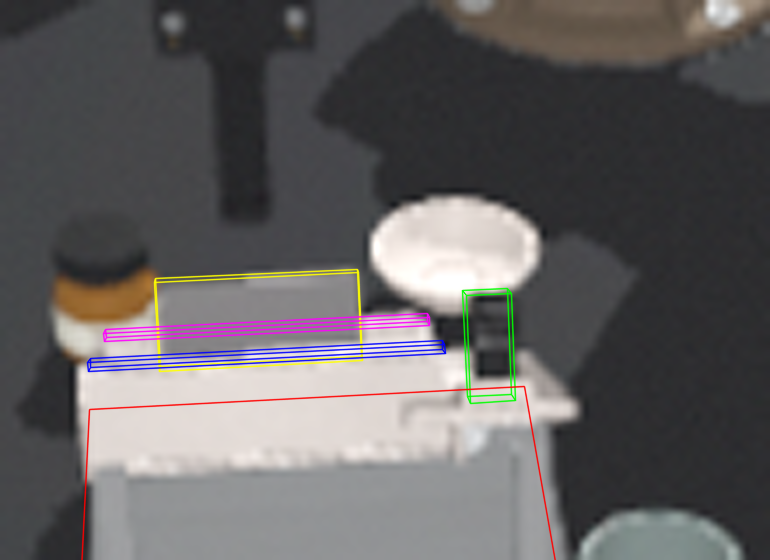

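View pics/f_t.png

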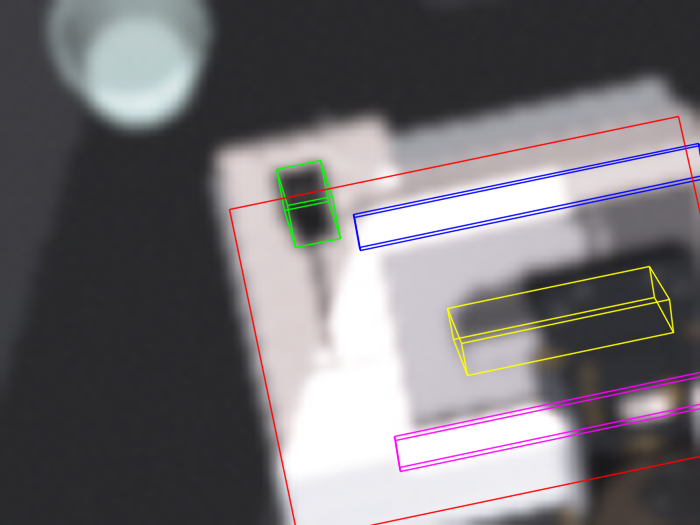

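>>> jog_arm:
  deltas: [20,1,-1,0,0,-0.005,0.5,20,0,-1,0,0,0,0.5,12,0,-1,0,0,0,0.5,0,0,0,0,0,0,0.5]

```text
t: 7.68
eef_pos: [463.3, -147.5, 263.3]
tcp_rot: [1.567, 1.045, 0.198]
ft_force: [0.3, -0.6, -0.2]
opening: 0.499
```

```bash
python3 plan.py -2 0 28
```

```text
grasp u,y,n 0.9 4.0 40.3 F case u,y,n [0.1, -0.6, -0.2] open 0.499 t 7.67
0 shift [12.3 -2.6  3.7] 13.0 rot [ 0.006 -0.001 -0.002] 0.01 tcp [ 468. -150.  251.]
1 shift [12.3 -2.6  3.7] 13.0 rot [-3.135e+00  3.000e-03 -2.000e-03] 3.14 tcp [ 468. -150.  251.]
```

>>> jog_arm:
  deltas: [6,-2,2,0.006,0,0,0.5,5,-1,1,0,0,0,0.5,0,0,0,0,0,0,0.12,0,0,0,0,0,0,0.12,0,0,0,0,0,0,0.12,0,0,0,0,0,0,0.12,0,0,0,0,0,0,0.12]

```text
t: 8.55
eef_pos: [466.8, -149.6, 253.0]
tcp_rot: [1.57, 1.044, 0.196]
ft_force: [-0.1, -1.0, -0.8]
opening: 0.169
```

```bash
python3 plan.py -2 0 28;python3 look.py g 75 0 0 x
```

```text
grasp u,y,n -1.3 0.9 29.9 F case u,y,n [-0.6, -1.0, -0.6] open 0.169 t 8.55
0 shift [ 1.9 -0.1  0.9] 2.0 rot [ 0.001 -0.    -0.004] 0.0 tcp [ 468. -150.  251.]
1 shift [ 1.9 -0.1  0.9] 2.0 rot [-3.14   0.006 -0.   ] 3.14 tcp [ 468. -150.  251.]
```

View pics/g_s.png

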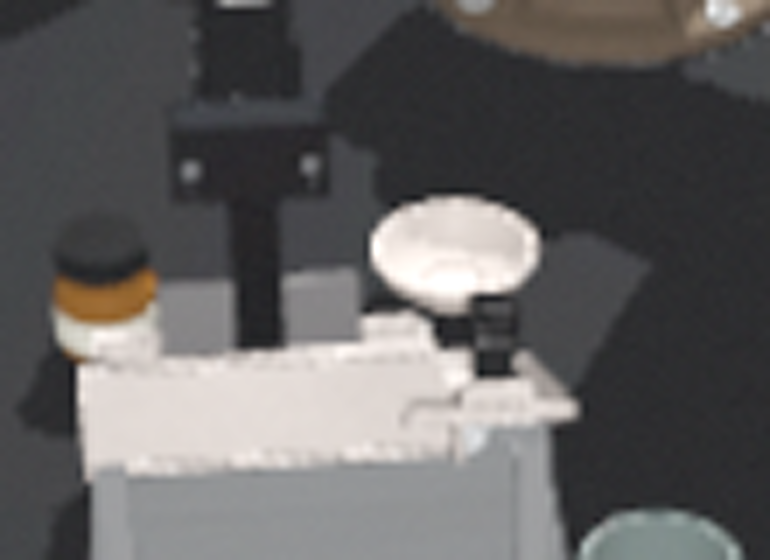

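>>> jog_arm:
  deltas: [-4,0,0,0,0,0,0.12,-3.5,0,0,0,0,0,0.12,0,0,0,0,0,0,0.12]

```text
t: 9.02
eef_pos: [462.8, -150.3, 259.9]
tcp_rot: [1.571, 1.044, 0.197]
ft_force: [0.4, 0.2, -1.8]
opening: 0.171
```

```bash
python3 plan.py -1.3 0.9 37.4
```

```text
grasp u,y,n -1.4 1.1 37.9 F case u,y,n [-0.5, 0.2, -1.8] open 0.171 t 9.03
0 shift [0.5 0.7 0.1] 1.0 rot [ 0.001 -0.001 -0.003] 0.0 tcp [ 464. -150.  260.]
1 shift [0.5 0.7 0.1] 1.0 rot [-3.14e+00  5.00e-03 -1.00e-03] 3.14 tcp [ 464. -150.  260.]
```

>>> jog_arm:
  deltas: [0,0,-6,0,0,0,0.12,0,0,-6,0,0,0,0.12]

```text
t: 9.28
eef_pos: [460.3, -138.1, 259.9]
tcp_rot: [1.571, 1.044, 0.196]
ft_force: [-0.4, 0.0, -1.7]
opening: 0.168
```

```bash
python3 plan.py -1.3 40 37.6
```

```text
grasp u,y,n -1.5 13.5 37.9 F case u,y,n [-1.1, 0.1, -1.3] open 0.168 t 9.28
0 shift [  0.3   0.8 -26.5] 27.0 rot [ 0.001 -0.    -0.004] 0.0 tcp [ 456. -112.  260.]
1 shift [  0.3   0.8 -26.5] 27.0 rot [-3.141e+00  6.000e-03 -1.000e-03] 3.14 tcp [ 456. -112.  260.]
```

>>> jog_arm:
  deltas: [0,0.5,-9,0,0,-0.003,0.12,0,0,-9,0,0,0,0.12,0,0,-9,0,0,0,0.12]

```text
t: 9.65
eef_pos: [455.0, -109.4, 260.0]
tcp_rot: [1.571, 1.047, 0.197]
ft_force: [-0.6, 0.1, -2.0]
opening: 0.168
```

```bash
python3 plan.py -1.3 70 37.6
```

```text
grasp u,y,n -1.7 42.8 37.9 F case u,y,n [-1.5, 0.2, -1.4] open 0.168 t 9.65
0 shift [  0.3   0.4 -27.3] 27.0 rot [ 0.001 -0.001  0.   ] 0.0 tcp [450. -82. 260.]
1 shift [  0.3   0.4 -27.3] 27.0 rot [-3.141e+00 -0.000e+00 -1.000e-03] 3.14 tcp [450. -82. 260.]
```

>>> jog_arm:
  deltas: [0,0.5,-9,0,0,0,0.12,0,0,-8,0,0,0,0.12,0,0,-7,0,0,0,0.12,0,0,0,0,0,0,0.12,0,0,0,0,0,0,0.12,0,0,0,0,0,0,0.12]

```text
t: 10.4
eef_pos: [450.4, -83.5, 260.4]
tcp_rot: [1.571, 1.047, 0.198]
ft_force: [-0.5, 0.5, -1.4]
opening: 0.168
```

```bash
python3 plan.py -1.3 70 33;python3 look.py i 75 70 8
```

```text
grasp u,y,n -1.1 69.2 37.9 F case u,y,n [-1.0, 0.6, -1.0] open 0.168 t 10.4
0 shift [ 4.9 -0.2 -1. ] 5.0 rot [ 0.002 -0.001  0.   ] 0.0 tcp [452. -82. 256.]
1 shift [ 4.9 -0.2 -1. ] 5.0 rot [-3.14e+00 -0.00e+00 -2.00e-03] 3.14 tcp [452. -82. 256.]
```

View pics/i_s.png

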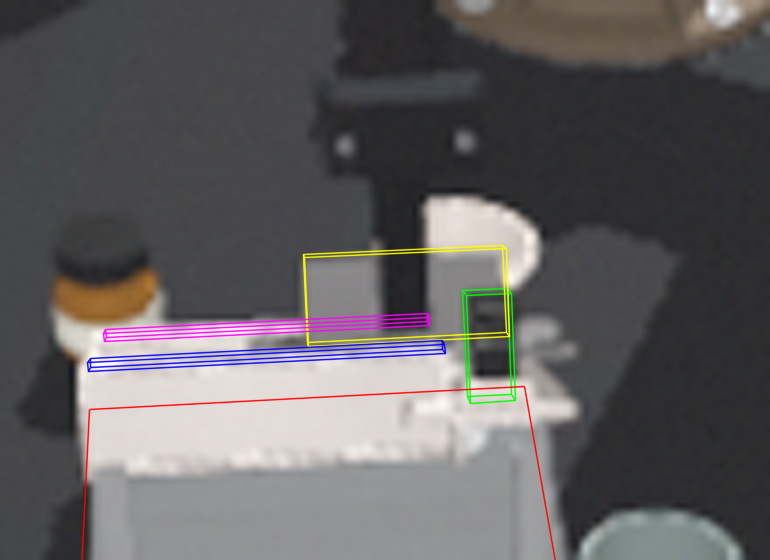

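>>> jog_arm:
  deltas: [1,0,0,0,0,0,0.12,1,0,0,0,0,0,0.12,0,0,0,0,0,0,0.12]

```text
t: 10.88
eef_pos: [451.2, -83.5, 258.8]
tcp_rot: [1.571, 1.047, 0.197]
ft_force: [1.0, 0.8, -1.0]
opening: 0.165
```

```bash
python3 plan.py -1.3 70 33
```

```text
grasp u,y,n -1.1 68.9 36.2 F case u,y,n [0.5, 0.6, -1.4] open 0.165 t 10.88
0 shift [ 3.2 -0.1 -1.2] 3.0 rot [ 0.001 -0.001 -0.   ] 0.0 tcp [452. -82. 256.]
1 shift [ 3.2 -0.1 -1.2] 3.0 rot [-3.14e+00  1.00e-03 -1.00e-03] 3.14 tcp [452. -82. 256.]
```

>>> jog_arm:
  deltas: [0.5,0,0,0,0,0,0.12,0,0,0,0,0,0,0.2,0,0,0,0,0,0,0.35,0,0,0,0,0,0,0.5,0,0,0,0,0,0,0.5,0,0,0,0,0,0,0.5]

```text
t: 11.62
eef_pos: [451.5, -83.6, 258.8]
tcp_rot: [1.57, 1.046, 0.196]
ft_force: [-0.2, 0.5, -0.5]
opening: 0.492
```

```bash
python3 plan.py -1.3 70 33;python3 look.py j 75 70 5
```

```text
grasp u,y,n -0.7 68.6 36.0 F case u,y,n [-0.3, 0.5, -0.4] open 0.492 t 11.62
0 shift [ 3.  -0.3 -1.4] 3.0 rot [ 0.001 -0.    -0.001] 0.0 tcp [452. -82. 256.]
1 shift [ 3.  -0.3 -1.4] 3.0 rot [-3.14e+00  2.00e-03 -0.00e+00] 3.14 tcp [452. -82. 256.]
```

View pics/j_s.png

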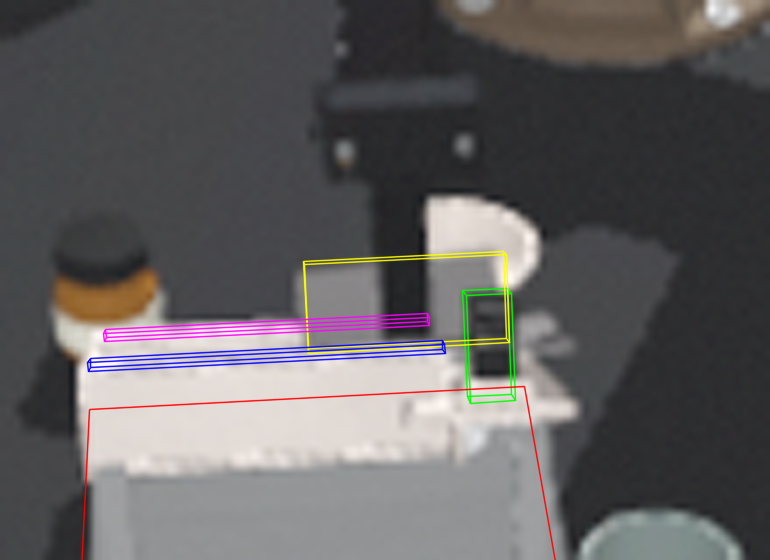

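Lid settled (tilted slightly toward the inside). Retract along the normal.

>>> jog_arm:
  deltas: [-15,0,0,0,0,0,0.5,-20,0,0,0,0,0,0.5,-30,0,0,0,0,0,0.5,-40,0,0,0,0,0,0.5,-40,0,0,0,0,0,0.5,0,-40,0,0,0,0,0.5,0,-40,0,0,0,0,0.5,0,0,0,0,0,0,0.5]

```text
t: 12.72
eef_pos: [308.3, -111.6, 347.6]
tcp_rot: [1.565, 1.047, 0.19]
ft_force: [0.4, -0.1, 0.2]
opening: 0.499
```

```bash
python3 plan.py -1.3 70 33;python3 look.py k 75 68 5
```

```text
grasp u,y,n -83.0 68.6 185.9 F case u,y,n [0.4, -0.2, -0.0] open 0.499 t 12.72
0 shift [152.9  81.7  -1.3] 173.0 rot [0.001 0.003 0.   ] 0.0 tcp [452. -82. 256.]
1 shift [152.9  81.7  -1.3] 173.0 rot [-3.141 -0.     0.005] 3.14 tcp [452. -82. 256.]
```

View pics/k_s.png

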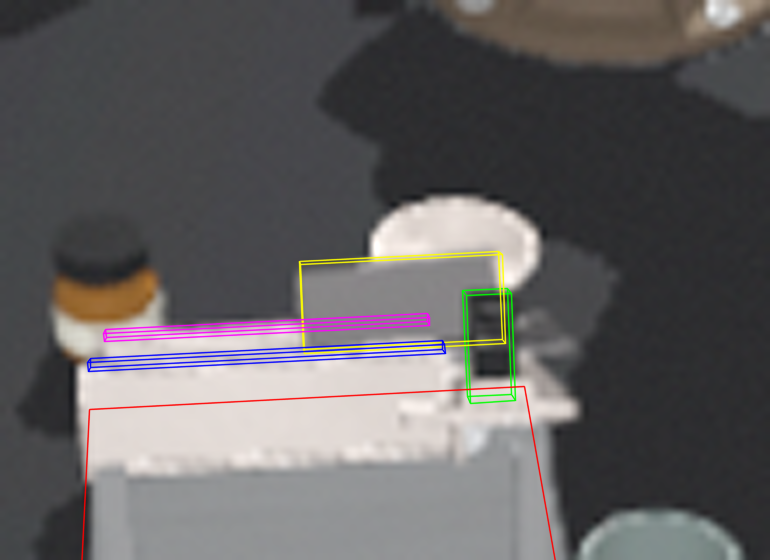

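View pics/k_t.png

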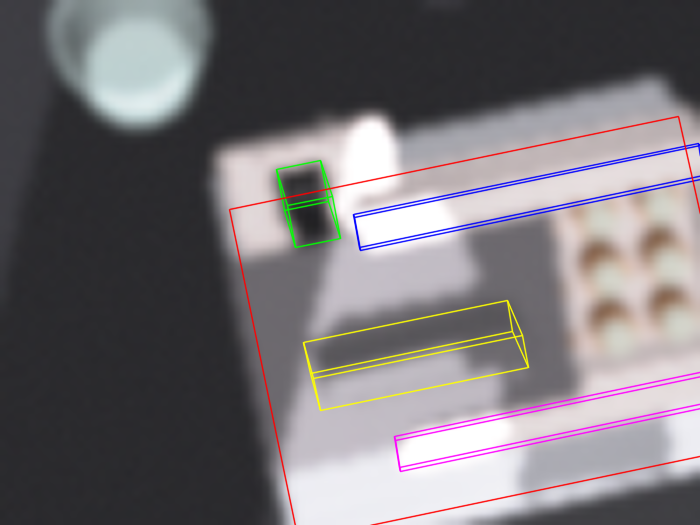

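```bash
python3 -c "
from cell import env
s=env.state();print(abs(s['qvel']).max(),s['t'])
print(env.job_done())"
```

```text
0.020931653838469597 12.825
the job is handed in; nothing more can be done
None
```

I slid the lock from about 21 mm up to its end stop, then lifted the lid about 8 mm, carried it over the lip and slid it out. I laid it down, opened the gripper, backed the arm clear and handed the job in at 12.8 s.

**Lock:** at the end it resisted with about 21 N. The last pictures show its grip where the model puts it at 75 mm of travel.

**Lid:** its bar was about 66–68 mm out towards the lock end. The lid rests on the lip and in its grooves, tipped slightly inward, and vials are visible in the open half. I judged its position and tilt from the pictures only.

**Other checks:** the gripper was open and the wrist force near zero at hand-in. The beaker, dish and jar, as far as the close-up views show them, did not move. The spatula, bottle, flask and tray were outside those views and I took no full final picture, but the arm met no unexpected force on the way past.

**One disagreement:** in the scene camera, the model's grip outline ran about 20 enlarged pixels (about 3 in the camera image) below the visible foot of the grip. I put this down to the end stop hiding the foot. The top camera matched well.

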